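Tip the gift carton over onto the green sheet for signing

ROBOT

A 7-joint arm with a two-finger parallel gripper is mounted at the origin on the work surface. World frame = base frame: x ahead of the robot, y to its left, z up, the work surface at z = 0. Lengths are in m, angles in rad, forces in N, time in s.
With the tool pointing down it reaches from about 0.425 to 0.95 m from the base axis. Payload 16.7 kg.
Tool frame: the origin (TCP) lies at the very end of the fingers, on their centre line; the grasp point (between the pads) lies 19 mm behind it (r.grip_point_offset is the distance from the TCP to the grasp point, in m); z points along the fingers, y is the direction in which the jaws open and shut (so a half turn about z gives the same grasp; the last joint's range is limited). The gripper opens to 94 mm and grips with 3 to 60 N. Pads are 16 mm wide; open, the fingers measure 119 mm over their backs; the gripper's body (75 mm by 177 mm) begins 78 mm behind the grasp point.
Start: joints at [1.008, 0.426, 0.074, 1.606, -0.034, 1.111, -0.067], TCP at [0.271, -0.618, 0.205] pointing down, gripper open.
Joint ranges: [-2.85, 2.85], [-0.5, 2.14], [-1.23, 1.37], [0.21, 2.46], [-1.02, 4.16], [0.16, 2.05], [-2.73, 2.73]. Speed limits (rad/s): [1.89, 1.89, 2.39, 2.39, 3.01, 3.01, 3.01].

INTERFACE

Orientations are given as a unit quaternion [w, x, y, z].
In Python, from rig import r, read_camera, close_job gives the robot as it stands.
- The arm moves only by the tool carry_out, never from a script. Its argument "motion" is a list of rows, each an object with "slide": the shift along the tool's x, y, z in cm, a list of three; "twist": the turn, a rotation vector about the tool's x, y, z in degrees, a list of three; "claw": the closure in counts, from 0 (fully open) to 255 (shut). A call has 1 to 12 rows; each row is the pose to reach, as a shift and turn from the pose measured when the call began, along the tool's axes at that moment; what a row does not reach only later rows make up. A row lasts 1/10 s, in which the tool goes at most 50 mm and 8.59 degrees, less where a joint would pass 70% of its speed; a pose out of reach is approached as far as the arm can. A call with a gripper value outside its range is refused whole. The fingers move at their own pace and stop on an object; "force" is the grip in N (left out, the last holds). Time passes only in rows, so rows that repeat a pose let the fingers close. It gives the time, the measured TCP pose, the force and the opening at its end, in the units of the state.
- r.get_obs(): the state, without advancing time (a new reading comes with each control period).
- read_camera(name): name is "side" or "top"; returns a dict with "frame" (384x512x3 uint8, red, green, blue), "mtx" (3x3 intrinsics, pixels), "eye" and "rotation" of the camera in the world. Camera axes: x right, y down, z forward; pixel columns grow to the right and rows downward; lengths in m; the calibration is good to about 2 mm. A picture is of the moment at which its call begins. There is no depth.
- close_job(): hands the job in, once; it reports no verdict.
The state is a dict: "time_s": time; "qpos": joint angles; "qd": joint speeds; "joint_efforts": joint torques, N m; "position": TCP position; "tcp_rot": TCP orientation; "ft_force": force on the tool from outside, world axes, zero at the start; "moment": the same for the moment, N m; "finger_gap": finger opening in m.
Only numpy, scipy, OpenCV 4.12 (cv2) and the standard library are available. Lean on these libraries where they do the work, as an engineer would, in place of code of your own. Each camera call takes 0.05 s, during which the arm holds its last target.

TASK

The red gift carton stands on the desk mat astride the line between the green and the orange paper sheet. With the fingertips, push it near its top so that it tips over where it stands and comes to rest flat on a broad side, entirely on the green sheet, ready to be signed. Do not slide it along standing up, do not lift it, and leave the tumbler, cup and tape roll where they are.

Things in the scene. Friction and masses are not known exactly. Their poses are not given: they have to be found in the camera images.
- carton: loose closed red gift carton, 70 mm wide (own x) x 50 mm thick (own y) x 150 mm tall (own z, up at the start), 0.18 to 0.35 kg, a white signing panel on both broad faces (+y and -y). Origin: centre of its underside. Stands upright on the mat over the line between the sheets, broad faces towards them (within 0.12 rad). Pushed high, it tips about a bottom edge and past about 0.32 rad falls by itself
- carton_bottom (a point): centre of the carton's underside (same as its origin)
- carton_center (a point): centre of the carton, 75 mm above its underside
- carton_corner0 (a point): mid-thickness corner of the carton: -x end of its 70 mm width (own x = -35 mm), at the underside
- carton_corner1 (a point): mid-thickness corner of the carton: +x end of its 70 mm width (own x = +35 mm), at the underside
- carton_corner2 (a point): mid-thickness corner of the carton: +x end of its 70 mm width (own x = +35 mm), at the top (150 mm up)
- carton_corner3 (a point): mid-thickness corner of the carton: -x end of its 70 mm width (own x = -35 mm), at the top (150 mm up)
- mat: grey desk mat fixed to the table, 200 mm (its own x) x 460 mm (its own y) x 3 mm thick; origin: centre of its underside, on the table. Its top, on which the carton stands, is 3 mm above the table
- green_sheet: green A5 paper sheet stuck flat to the mat, 148 mm (own x) x 210 mm (own y); origin: its centre, on the mat's top. Axes parallel to the mat's; it lies on the +y or the -y half of the mat, its centre 107 mm from the mat's centre. The short edges of the two sheets face each other across a 4 mm gap, over which the carton stands
- orange_sheet: orange A5 paper sheet, the same, on the other half of the mat
- tumbler: bystander: loose steel tumbler with black lid, standing, 80 mm across at the lid, 160 mm tall, origin centre of its underside; leave it alone
- cup: bystander: loose clear plastic cup, standing, 84 mm across at the rim, 100 mm tall, origin centre of its underside; leave it alone
- tape_roll: bystander: loose roll of green tape lying flat, 100 mm across, 24 mm high, origin centre of its underside; leave it alone
Not all that is in view belongs to the job. Leave any purple or turquoise look-alike of the carton alone.

How it is judged:
By the outcome, as a careful person would: the job done as asked, in the order asked, and still so for the second after the job is handed in, with the robot touching nothing.
It also fails if it takes over 38 s, if anything falls off the work surface, if the arm or the gripper's body presses on something with over 40 N, if the wrist force passes 120 N, or if a joint passes its speed limit or range.

## Working session

There is one attempt and no reset: what is moved stays moved. The work goes in short steps, Python scripts to look and compute and a tool call to move; the robot and the scene stay as the last step left them, time stands still between calls to the robot, and variables do not carry over. Pictures are saved under pics/ and viewed, and the job is handed in when it is done.

Besides the shell and the picture viewer there is one more tool, called in YAML: its name, and indented under it one key for each argument. carry_out: Moves the arm, as the interface text tells. Its arguments: {"type":"object","properties":{"motion":{"type":"array","items":{"type":"object","properties":{"slide":{"type":"array","items":{"type":"number"}},"twist":{"type":"array","items":{"type":"number"}},"claw":{"type":"number"}}}},"force":{"type":"number"}},"required":["motion"]}

```bash
ls; mkdir -p pics
python3 - <<'E'
from rig import r, read_camera
import cv2
print(r.get_obs())
for n in("side","top"):
    c=read_camera(n); cv2.imwrite(f"pics/{n}0.png",c["frame"][:,:,::-1]); print(n,c["mtx"],c["eye"],c["rotation"])
E
```

```text
pics
{'time_s': 0.0, 'qpos': array([ 1.00752817,  0.42673519,  0.07384552,  1.60660923, -0.03410199,
        1.1108357 , -0.06705647]), 'qd': array([ 4.03323771e-04, -3.51850205e-05, -1.49287832e-03, -1.37869693e-04,
       -7.88657926e-04, -5.14589023e-04, -1.88905920e-04]), 'joint_efforts': array([-2.13274405e-03, -9.35846543e+01,  3.66516665e+00, -4.54198301e+01,
       -4.90361976e-02,  1.99520797e-02,  1.49607558e-04]), 'position': array([ 0.27118273, -0.61763241,  0.20477236]), 'tcp_rot': array([-6.38626793e-04,  9.78673872e-01,  2.05419111e-01, -1.82189088e-04]), 'ft_force': array([ 0.41431221, -0.39033661, -0.01954887]), 'moment': array([-0.02534018, -0.00472175, -0.01800228]), 'finger_gap': 0.09440360244481712}
side [[450.43329233   0.         263.28865466]
 [  0.         450.43329233 185.39151867]
 [  0.           0.           1.        ]] [ 0.31563583 -0.57386565  0.84268543] [-0.36349935  0.90425256 -0.2107462   0.0760366 ]
top [[374.60583488   0.         256.19444171]
 [  0.         374.60583488 190.71094762]
 [  0.           0.           1.        ]] [0.44092453 0.0675018  1.01568102] [-0.06585676  0.7070231  -0.70093929  0.06682309]
```

View pics/side0.png

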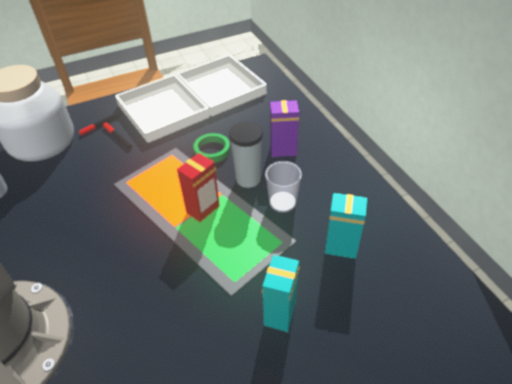

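View pics/top0.png

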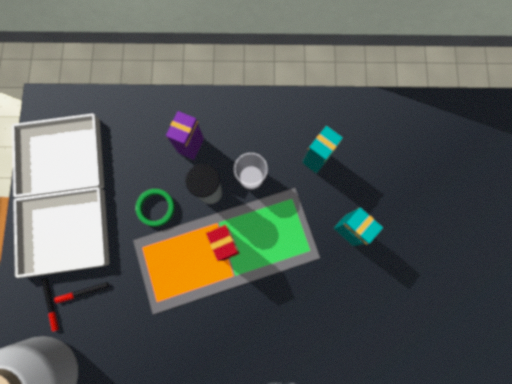

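```bash
cat > h.py <<'E'
import numpy as np, cv2
from scipy.spatial.transform import Rotation as R
from rig import r, read_camera
def cam(n):
    c=read_camera(n); q=np.array(c["rotation"]); 
    c["R"]=R.from_quat(q[[1,2,3,0]]).as_matrix(); return c
def pz(c,uv,z):
    d=c["R"]@np.linalg.inv(c["mtx"])@np.array([uv[0],uv[1],1.]); e=np.array(c["eye"])
    return e+d*(z-e[2])/d[2]
def proj(c,p):
    q=c["mtx"]@(c["R"].T@(np.array(p)-c["eye"])); return q[:2]/q[2]
E
python3 - <<'E'
from h import *
for n,(x0,y0,x1,y1) in (("top",(125,140,325,320)),("side",(105,90,305,300))):
    c=cam(n); f=c["frame"][y0:y1,x0:x1,::-1]; cv2.imwrite(f"pics/{n}c.png",cv2.resize(f,None,fx=4 if n=="top" else 2.8,fy=4 if n=="top" else 2.8,interpolation=cv2.INTER_CUBIC)[:600])
    if n=="top":
        for p in [(134,239),(296,189),(319,258),(154,312)]: print(pz(c,p,.003))
E
```

```text
[0.49866764 0.39378176 0.003     ]
[ 0.63926593 -0.04268073  0.003     ]
[ 0.4526621  -0.10177891  0.003     ]
[0.31131134 0.32897892 0.003     ]
```

View pics/topc.png

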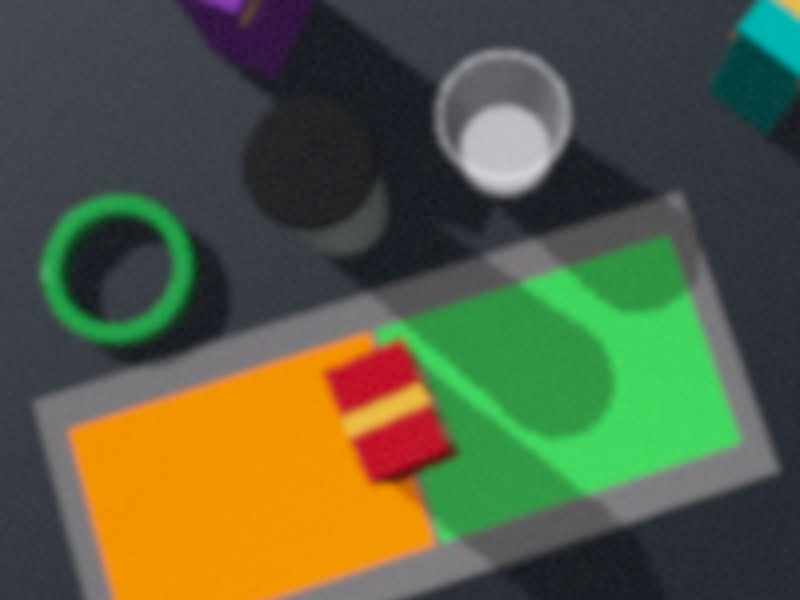

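View pics/sidec.png

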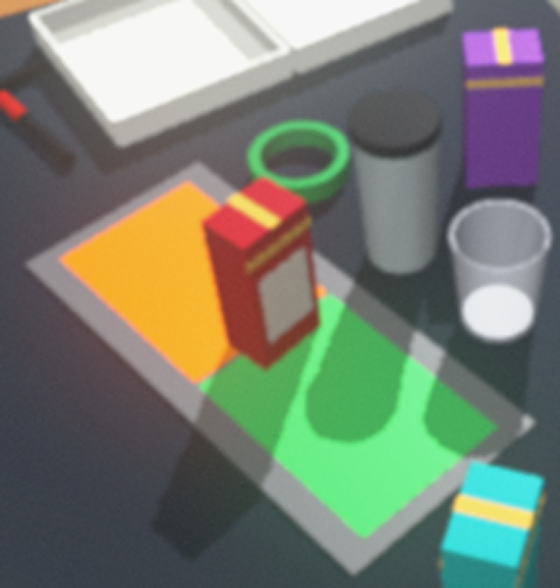

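Run:
```python
from h import *
c=cam("top"); s=cam("side")
P=[(326,373),(403,340),(455,452),(378,483)]
w=[pz(c,(125+a/4,140+b/4),.153) for a,b in P]
for p in w: print(p.round(4) if 0 else p)
m=np.mean(w,0); print("top centre",m)
print("thick dir",np.degrees(np.arctan2(*( (w[1]-w[0]+w[2]-w[3])[[1,0]]))), "width dir",np.degrees(np.arctan2(*((w[1]-w[2]+w[0]-w[3])[[1,0]]))))
print([np.linalg.norm(w[i]-w[(i+1)%4]) for i in range(4)])
# side top corners
S=[(204,224),(263,180),(306,206),(247,251)]
ws=[pz(s,(105+a/2.8,90+b/2.8),.153) for a,b in S]; print("side centre",np.mean(ws,0)); print(ws)
print("side bottom corner", pz(s,(105+265/2.8,90+366/2.8),.003))
# green sheet corners top
G=[(372,333),(670,237),(741,441),(440,543)]
for g in G: print("green",pz(c,(125+g[0]/4,140+g[1]/4),.003))
print("tumbler top", pz(c,(125+312/4,140+162/4),.16))
print("cup", pz(c,(125+503/4,140+115/4),.1))
o=r.get_obs(); q=o["tcp_rot"]; print(R.from_quat(q[[1,2,3,0]]).as_matrix())
```

```text
[0.50463658 0.18017102 0.153     ]
[0.52395    0.13646863 0.153     ]
[0.46056515 0.1054344  0.153     ]
[0.44289026 0.14869905 0.153     ]
top centre [0.4830105  0.14269327 0.153     ]
thick dir -66.95926367427374 width dir 26.54329332994245
[np.float64(0.04777976930703024), np.float64(0.07057452156416204), np.float64(0.04673575779236881), np.float64(0.06930435441604636)]
side centre [0.4849713  0.13972547 0.153     ]
[array([0.44537499, 0.14803054, 0.153     ]), array([0.50453167, 0.17519601, 0.153     ]), array([0.52446406, 0.1309233 , 0.153     ]), array([0.46551449, 0.10475205, 0.153     ])]
side bottom corner [0.46501944 0.11461086 0.003     ]
green [0.54294272 0.16954287 0.003     ]
green [ 0.61055886 -0.03276046  0.003     ]
green [ 0.47285079 -0.07885904  0.003     ]
green [0.40469452 0.12090507 0.003     ]
tumbler top [0.62682732 0.19151055 0.16      ]
cup [0.67117624 0.0811592  0.1       ]
[[ 9.15627223e-01  4.02028279e-01 -2.27937056e-04]
 [ 4.02028341e-01 -9.15627134e-01  4.05137347e-04]
 [-4.58286823e-05 -4.62591940e-04 -9.99999892e-01]]
```

The top view shows the red carton's top at about (222,243) on the orange/green line. The side view has it at (199,188). It is the only red one: purple is at (185,130) in the top view, teal at (323,145) and (360,227). The enlarged crops confirm red with a white panel. The green sheet lies towards -y, so I'll push from the orange side.

carry_out:
  motion:
    - {"slide": [31, -21.5, -5.5], "twist": [0, 0, -45], "claw": 180}
    - {"slide": [31, -21.5, -5.5], "twist": [0, 0, -45], "claw": 180}
    - {"slide": [31, -21.5, -5.5], "twist": [0, 0, -45], "claw": 180}
    - {"slide": [31, -21.5, -5.5], "twist": [0, 0, -45], "claw": 180}
    - {"slide": [31, -21.5, -5.5], "twist": [0, 0, -45], "claw": 180}
    - {"slide": [31, -21.5, -5.5], "twist": [0, 0, -45], "claw": 180}
    - {"slide": [31, -21.5, -5.5], "twist": [0, 0, -45], "claw": 180}
    - {"slide": [31, -21.5, -5.5], "twist": [0, 0, -45], "claw": 180}
    - {"slide": [31, -21.5, -5.5], "twist": [0, 0, -45], "claw": 180}
    - {"slide": [31, -21.5, -5.5], "twist": [0, 0, -45], "claw": 180}
    - {"slide": [31, -21.5, -5.5], "twist": [0, 0, -45], "claw": 180}
    - {"slide": [31, -21.5, -5.5], "twist": [0, 0, -45], "claw": 180}

```text
time_s: 1.5
position: [0.4679, -0.2976, 0.2601]
tcp_rot: [-0.0, 0.826, 0.563, -0.0]
ft_force: [0.3, 0.0, -0.4]
finger_gap: 0.0276
```

```bash
cat >> h.py <<'E'
def plan(goal,ang):
    o=r.get_obs(); q=o["tcp_rot"]; M=R.from_quat(q[[1,2,3,0]]).as_matrix()
    a=np.radians(ang); T=np.array([[np.cos(a),np.sin(a),0],[np.sin(a),-np.cos(a),0],[0,0,-1]])
    print("pos",o["position"],"t",o["time_s"],"q",o["qpos"],"gap",o["finger_gap"],"F",o["ft_force"])
    print("slide cm",100*M.T@(np.array(goal)-o["position"]),"twist",np.degrees(R.from_matrix(M.T@T).as_rotvec()))
E
python3 -c "
from h import *
plan([.457,.2,.25],114.5)"
```

```text
pos [ 0.46794788 -0.29756548  0.26005402] t 1.5 q [ 0.66055186  0.1961297  -0.24242147  1.79959337  0.05112187  1.15278759
  0.02819323] gap 0.027603872648869716 F [ 0.28235598  0.03394917 -0.36106069]
slide cm [ 45.9245704  -19.17818318   1.02693618] twist [-4.22917907e-02 -2.56788704e-02 -4.59058740e+01]
```

carry_out:
  motion:
    - {"slide": [46, -19, 1], "twist": [0, 0, -46], "claw": 180}
    - {"slide": [46, -19, 1], "twist": [0, 0, -46], "claw": 180}
    - {"slide": [46, -19, 1], "twist": [0, 0, -46], "claw": 180}
    - {"slide": [46, -19, 1], "twist": [0, 0, -46], "claw": 180}
    - {"slide": [46, -19, 1], "twist": [0, 0, -46], "claw": 180}
    - {"slide": [46, -19, 1], "twist": [0, 0, -46], "claw": 180}
    - {"slide": [46, -19, 1], "twist": [0, 0, -46], "claw": 180}
    - {"slide": [46, -19, 1], "twist": [0, 0, -46], "claw": 180}
    - {"slide": [46, -19, 1], "twist": [0, 0, -46], "claw": 180}
    - {"slide": [46, -19, 1], "twist": [0, 0, -46], "claw": 180}
    - {"slide": [46, -19, 1], "twist": [0, 0, -46], "claw": 180}
    - {"slide": [46, -19, 1], "twist": [0, 0, -46], "claw": 180}

```text
time_s: 2.7
position: [0.4589, 0.2002, 0.2499]
tcp_rot: [-0.001, 0.54, 0.842, -0.0]
ft_force: [0.2, 0.1, -0.2]
finger_gap: 0.0277
```

```bash
python3 -c "
from h import *
plan([.457,.2,.13],114.5)
c=cam('top');cv2.imwrite('pics/top2.png',c['frame'][:,:,::-1])"
```

```text
pos [0.45893852 0.20015337 0.24993854] t 2.7 q [ 0.12156188  0.1588912  -0.72389893  1.89886948  0.11495613  1.12677701
 -0.21557869] gap 0.02772040383537915 F [ 0.18591573  0.147681   -0.21209935]
slide cm [ 0.05437641 -0.16881281 11.99411935] twist [-0.06588977 -0.05971737  0.14484216]
```

View pics/top2.png

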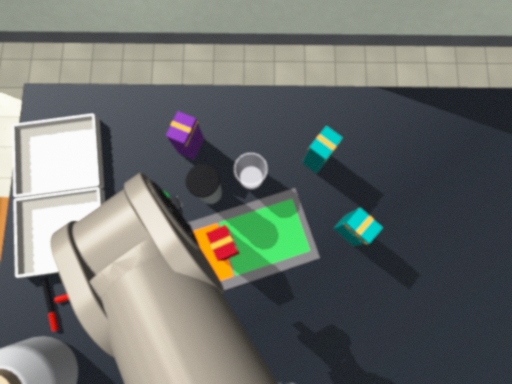

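The top view shows the carton unmoved at (222,243), with the gripper behind it on the orange side. Now I'll lower it.

carry_out:
  motion:
    - {"slide": [0, -0.2, 3], "twist": [0, 0, 0], "claw": 180}
    - {"slide": [0, -0.2, 6], "twist": [0, 0, 0], "claw": 180}
    - {"slide": [0, -0.2, 9], "twist": [0, 0, 0], "claw": 180}
    - {"slide": [0, -0.2, 11], "twist": [0, 0, 0], "claw": 180}
    - {"slide": [0, -0.2, 12], "twist": [0, 0, 0], "claw": 180}
    - {"slide": [0, -0.2, 12], "twist": [0, 0, 0], "claw": 180}

```text
time_s: 3.35
position: [0.4571, 0.1968, 0.1292]
tcp_rot: [-0.001, 0.541, 0.841, -0.001]
ft_force: [-0.0, -1.0, -0.3]
finger_gap: 0.0277
```

```bash
python3 -c "
from h import *
plan([.4736,.1638,.13],114.5)
c=cam('side');cv2.imwrite('pics/side3.png',cv2.resize(c['frame'][60:280,80:330,::-1],None,fx=2.5,fy=2.5))"
```

```text
pos [0.4570788  0.19678222 0.12917498] t 3.35 q [ 0.06437966  0.30099101 -0.69395873  2.03662613  0.24546138  0.88853494
 -0.33779388] gap 0.027668727491906648 F [-0.03866365 -0.98094448 -0.33144798]
slide cm [-3.68618058  0.13950964 -0.08476668] twist [-0.16981736 -0.0288694  -0.0643883 ]
```

View pics/side3.png

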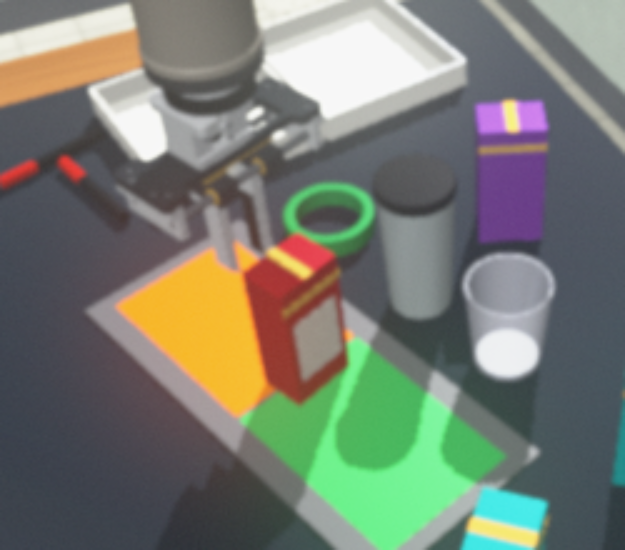

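The side crop shows the fingertips level with the carton's upper part at (240,255), with a clear gap. Now a slow push.

carry_out:
  motion:
    - {"slide": [-1, 0.1, 0], "twist": [0, 0, 0], "claw": 180}
    - {"slide": [-2, 0.1, 0], "twist": [0, 0, 0], "claw": 180}
    - {"slide": [-2.5, 0.1, 0], "twist": [0, 0, 0], "claw": 180}
    - {"slide": [-2.8, 0.1, 0], "twist": [0, 0, 0], "claw": 180}
    - {"slide": [-3.1, 0.1, 0], "twist": [0, 0, 0], "claw": 180}
    - {"slide": [-3.4, 0.1, 0], "twist": [0, 0, 0], "claw": 180}
    - {"slide": [-3.7, 0.1, 0], "twist": [0, 0, 0], "claw": 180}
    - {"slide": [-4, 0.1, 0], "twist": [0, 0, 0], "claw": 180}
    - {"slide": [-4.3, 0.1, 0], "twist": [0, 0, 0], "claw": 180}
    - {"slide": [-4.6, 0.1, 0], "twist": [0, 0, 0], "claw": 180}

```text
time_s: 4.4
position: [0.4775, 0.1557, 0.1301]
tcp_rot: [-0.001, 0.541, 0.841, -0.001]
ft_force: [0.5, 0.2, 0.2]
finger_gap: 0.0277
```

```bash
python3 -c "
from h import *
plan([.4736,.1638,.13],114.5)
c=cam('side');cv2.imwrite('pics/side4.png',cv2.resize(c['frame'][60:280,80:330,::-1],None,fx=2.5,fy=2.5))"
```

```text
pos [0.4775099  0.15570813 0.13010097] t 4.4 q [ 0.13754886  0.30266515 -0.67365372  2.02802126  0.24080548  0.89025166
 -0.24011486] gap 0.027676709066104862 F [0.53353713 0.21168057 0.20343009]
slide cm [ 0.89845339 -0.0207032   0.01054025] twist [-0.09755121 -0.02602903 -0.03181349]
```

View pics/side4.png

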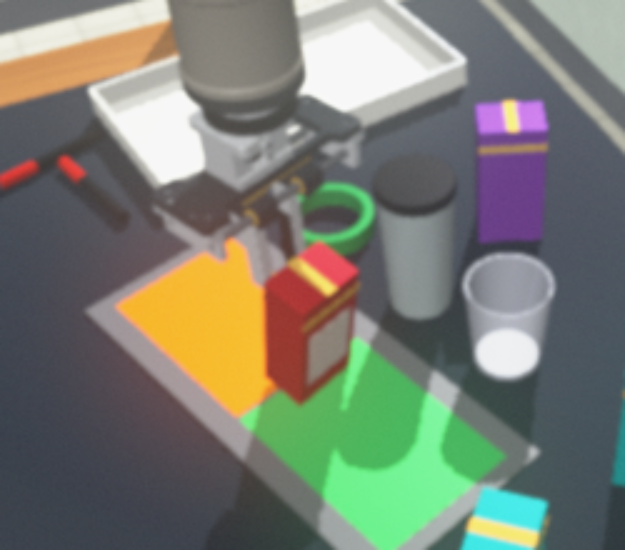

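The carton is tipping. Its front bottom edge stays at (300,402) while its top has moved, so it isn't sliding. Continuing.

carry_out:
  motion:
    - {"slide": [-0.3, 0, 0], "twist": [0, 0, 0], "claw": 180}
    - {"slide": [-0.6, 0, 0], "twist": [0, 0, 0], "claw": 180}
    - {"slide": [-0.9, 0, 0], "twist": [0, 0, 0], "claw": 180}
    - {"slide": [-1.2, 0, 0], "twist": [0, 0, 0], "claw": 180}
    - {"slide": [-1.5, 0, 0], "twist": [0, 0, 0], "claw": 180}
    - {"slide": [-1.8, 0, 0], "twist": [0, 0, 0], "claw": 180}
    - {"slide": [-2.1, 0, 0], "twist": [0, 0, 0], "claw": 180}
    - {"slide": [-2.4, 0, 0], "twist": [0, 0, 0], "claw": 180}
    - {"slide": [-2.7, 0, 0], "twist": [0, 0, 0], "claw": 180}
    - {"slide": [-3.0, 0, 0], "twist": [0, 0, 0], "claw": 180}
    - {"slide": [-3.0, 0, 0], "twist": [0, 0, 0], "claw": 180}

```text
time_s: 5.55
position: [0.4903, 0.1275, 0.13]
tcp_rot: [-0.001, 0.542, 0.841, -0.001]
ft_force: [-0.8, 0.3, 0.1]
finger_gap: 0.0274
```

```bash
python3 -c "
from h import *
plan([.4736,.1638,.13],114.5)
c=cam('side');cv2.imwrite('pics/side5.png',cv2.resize(c['frame'][60:280,80:330,::-1],None,fx=2.5,fy=2.5))"
```

```text
pos [0.49030463 0.12748236 0.13002901] t 5.55 q [ 0.18425402  0.30727915 -0.65869982  2.01960094  0.23981889  0.89219624
 -0.17797094] gap 0.027440170723311348 F [-0.78252587  0.26661805  0.12496178]
slide cm [ 3.99746694e+00 -2.02307758e-02  3.70182128e-03] twist [-0.10382544 -0.01103365 -0.08955677]
```

View pics/side5.png

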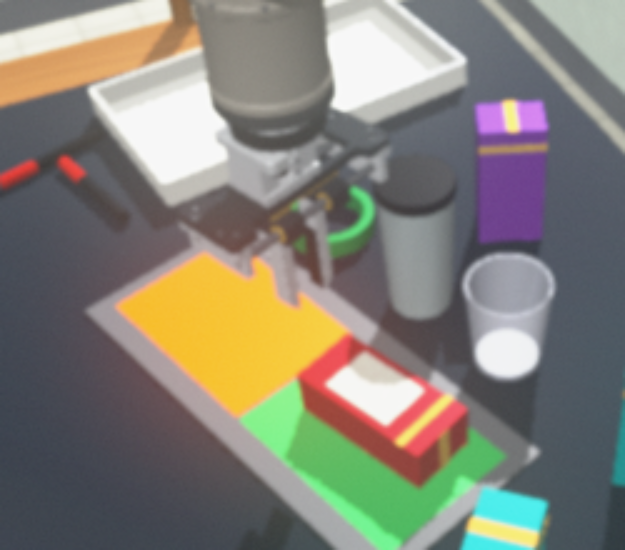

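It has fallen flat, panel up. I'll back the gripper off, then check the placement from above.

carry_out:
  motion:
    - {"slide": [2, 0, -3], "twist": [0, 0, 0], "claw": 180}
    - {"slide": [4, 0, -6], "twist": [0, 0, 0], "claw": 180}
    - {"slide": [6, 0, -9], "twist": [0, 0, 0], "claw": 180}
    - {"slide": [8, 0, -12], "twist": [0, 0, 0], "claw": 180}
    - {"slide": [8, 0, -12], "twist": [0, 0, 0], "claw": 180}
    - {"slide": [8, 0, -12], "twist": [0, 0, 0], "claw": 180}

```text
time_s: 6.2
position: [0.4574, 0.2009, 0.2503]
tcp_rot: [-0.0, 0.541, 0.841, -0.0]
ft_force: [-0.6, -1.1, 0.1]
finger_gap: 0.0272
```

```bash
python3 -c "
from h import *
plan([.4736,.1638,.13],114.5)
c=cam('side');cv2.imwrite('pics/side6.png',cv2.resize(c['frame'][140:270,170:320,::-1],None,fx=4,fy=4,interpolation=2))
c=cam('top');cv2.imwrite('pics/top6.png',cv2.resize(c['frame'][150:300,140:340,::-1],None,fx=4,fy=4,interpolation=2))"
```

```text
pos [0.45738844 0.20086576 0.25033107] t 6.2 q [ 0.13065289  0.15781643 -0.73709847  1.90036627  0.11740509  1.12738174
 -0.22392186] gap 0.027195947795076655 F [-0.59915298 -1.09912586  0.05658594]
slide cm [-4.0415364  -0.05060292 12.03436443] twist [-0.04107204  0.01725336 -0.03789278]
```

View pics/side6.png

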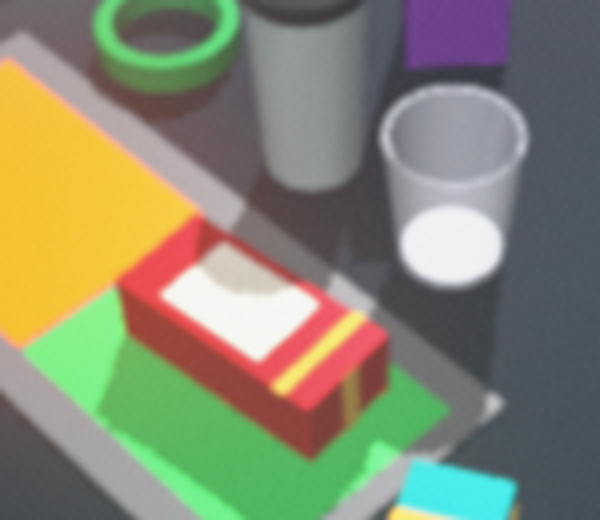

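View pics/top6.png

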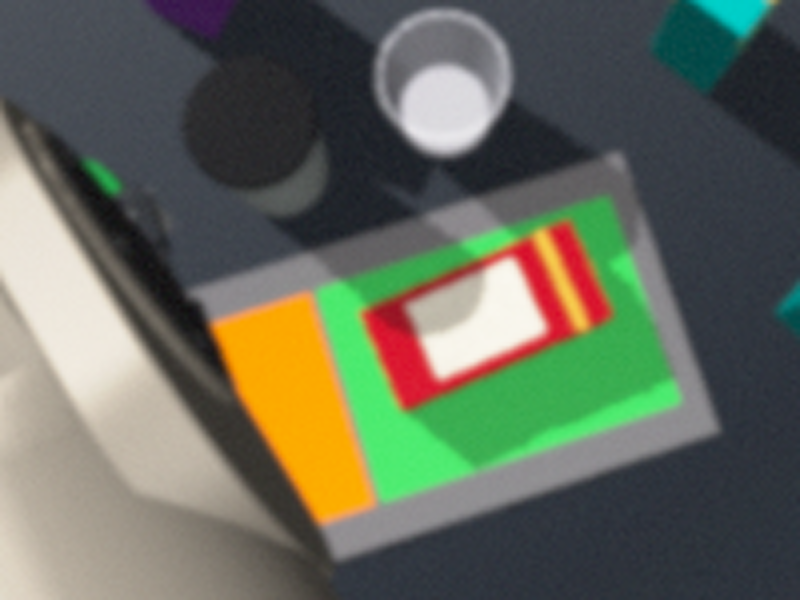

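```bash
python3 -c "
from h import *
c=cam('top')
G=[(315,287),(610,197),(682,403),(380,502)]
g=[pz(c,(140+a/4,150+b/4),.003) for a,b in G]; m=np.mean(g,0)
e=(g[1]-g[0]+g[2]-g[3]);e/=np.linalg.norm(e);n=np.array([-e[1],e[0],0])
for P in [(362,313),(571,220),(612,317),(405,410)]:
    p=pz(c,(140+P[0]/4,150+P[1]/4),.053)-m; print('along/105 %.1f  lateral/74 %.1f'%(1e3*p@e,1e3*p@n))
f=c['frame'];print('tumbler',pz(c,(140+250/4,150+122/4),.16),'cup',pz(c,(140+443/4,150+74/4),.1))
print(r.get_obs()['qd'])
"
```

```text
along/105 -78.6  lateral/74 43.0
along/105 68.2  lateral/74 60.1
along/105 73.7  lateral/74 -7.5
along/105 -70.2  lateral/74 -24.0
tumbler [0.62681691 0.1926784  0.16      ] cup [0.67182381 0.08116642 0.1       ]
[ 0.00118372  0.00295548  0.00025885 -0.00070122 -0.00264975  0.00041151
  0.000712  ]
```

All four corners lie inside the green sheet with at least 13 mm to spare. The tumbler and cup are where they were, so I'm handing in.

```bash
python3 -c "
from rig import *
close_job()"
```

```text
the job is handed in; nothing more can be done
```

I tipped the red carton over from the orange side with two spread fingertips, pushing slowly at about 130 mm height. It now lies on a broad side with a signing panel up, entirely on the green sheet. I handed the job in at about 6.3 s with the gripper withdrawn and clear of everything.

- **Placement:** In the top view, all four carton corners are at least 13 mm inside the green sheet sideways and about 26 mm lengthwise. The carton lies about 6° off the sheet's axis.
- **No sliding:** Partway through the push, its front bottom edge was still at the same pixel while its top had moved. I have no picture of the fall itself.
- **Bystanders:** The tumbler and cup measure within about 1 mm of where they started. I did not measure the tape roll. It looks unmoved in the side view, but the arm mostly hides it in the last top view.
- **Forces:** The readings at the end of each move were never more than about 1.3 N. I did not see readings during the moves.

No check failed or disagreed.

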